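Release the compressor's battery pack and put it on charge

ROBOT

A 6-joint arm with a two-finger parallel gripper is mounted at the origin on a cart in front of the work surface, level with it; the furniture and walls round the work are solid. World frame = base frame: x ahead of the robot, y to its left, z up, the work surface at z = 0. Lengths are in m, angles in rad, forces in N, time in s.
With the tool pointing down it reaches from about 0.3 to 0.75 m from the base axis. Payload 8.5 kg.
Tool frame: the origin (TCP) lies at the very end of the fingers, on their centre line; the grasp point (between the pads) lies bot.grasp_offset behind it (bot.grasp_offset is the distance from the TCP to the grasp point, in m); z points along the fingers, y is the line along which they close (so a half turn about z gives the same grasp; the last joint's range is limited). The gripper opens to 85 mm and grips with 20 to 120 N. Pads are 22 mm wide; open, the fingers measure 114 mm over their backs; the gripper's body (76 mm by 85 mm) begins 54 mm behind the grasp point. The pads swing forward as they close: fully open they stand 13 mm farther back than shut.
Start: joints at [1.019, 0.381, 1.297, -0, 1.464, -0.215], TCP at [0.182, 0.519, 0.231] pointing down, gripper open.
Joint ranges: [-3.11, 3.11], [-0.89, 2.33], [0.22, 2.48], [-1.42, 4.56], [0.17, 2.85], [-2.88, 2.88]. Speed limits (rad/s): [2.39, 2.39, 3.14, 3.14, 3.14, 3.14].

INTERFACE

Orientations are given as a rotation vector (axis times angle).
In Python, from station import bot gives the robot as it stands. The module is installed in compiled form; this text tells all that it offers. Calls block until the motion is done:
- bot.move_to(position, orientation): joint-space move of the TCP to a pose.
- bot.move_l(position, orientation=None, rate=0.15, stop_force=None): straight line of the TCP; orientation=None keeps the orientation; rate is the mean speed in m/s. With stop_force (N) it stops when the force on the tool has changed by that much, and returns True; else False.
- bot.move_joints(angles): joint-space move.
- bot.gripper_to(opening, squeeze=None): finger opening in m; squeeze is the grip in N (None keeps the last); returns when the fingers have stopped.
- bot.hold(seconds).
- bot.inverse_kinematics(position, orientation): joint angles nearest the present ones, or None.
- bot.camera(name): name is "scene" or "top" or "wrist"; returns (picture, depth): 400x640x3 uint8, red, green, blue; 400x640 float32, m along the optical axis (not along the pixel's ray), 0 where there is no reading.
- bot.camera_model(name): a dict with "camera_matrix" (3x3 intrinsics, pixels), "xyz" and "orientation" of the camera in the world. Camera axes: x right, y down, z forward; pixel columns grow to the right and rows downward; lengths in m; the calibration is good to about 2 mm. A picture is of the moment at which its call begins: read the wrist's pose just before it. camera_model takes no time and is no camera call; for the wrist camera it gives the pose at the moment of the call.
A pose or a line that the arm cannot do raises bot.Unreachable and nothing moves.
- bot.close_job(): hands the job in; it is judged then, once.
Readings, each from a call of its own:
- bot.current_clock(): time.
- bot.current_joint_positions(): joint angles.
- bot.current_qvel(): joint speeds.
- bot.current_joint_efforts(): joint torques, N m.
- bot.current_position(): TCP position.
- bot.current_orientation(): TCP orientation.
- bot.current_wrist_force(): force on the tool from outside, world axes, zero at the start.
- bot.current_wrist_torque(): the same for the moment, N m.
- bot.current_opening(): finger opening in m.
- bot.current_finger_force(): force on a finger pad.
Only numpy, scipy, OpenCV 4.12 (cv2) and the standard library are available. Lean on these libraries where they do the work, as an engineer would, in place of code of your own. Each camera call takes 0.05 s, during which the arm holds its last target. There are 200 camera calls.

TASK

Push the battery pack into the blue airbrush compressor until its catch lets go and it springs out, then pull it free by its orange tab and stand it on the bare table, letting go of it. Take it again by its two ends and lower it fully home in the black charging cradle, tab towards the cradle's open front (the end with the low lip). Keep the pack upright and leave everything else where it is.

Things in the scene. Friction and masses are not known exactly. Their poses are not given: they have to be found in the camera images.
- unit: blue airbrush compressor, fixed, 130 deep x 118 wide x 75 mm high (gauge and brass fitting at its rear to 108 mm). Origin on the table under the middle of the bay's mouth, in the front face's plane; +x points into the unit, -x is the way out, z up. The bay is a level tunnel 39 mm wide, floor 6 mm and roof 53.5 mm above the table; the floor runs on 16 mm in front as a sill
- pack: grey battery pack with orange bands, about 0.25 kg, body 56 long (x) x 36 wide (y) x 46 mm high, a 20 mm wide groove across its top. Origin in the middle of the body's underside; z up, -x towards the pull tab. At the start it is latched in the compressor, aligned with it, its front face 6 mm proud of the unit's front
- pack_tab (a point): middle of the orange pull tab, a block 20 long x 22 wide x 14 mm high on the pack's front face; this point lies 38 mm in front (-x) of the pack's origin and 13 mm above its underside; the tab's end is 48 mm from the pack's origin
- catch (a joint): spring catch hidden in the bay's roof, rad: 0 holds the pack, 0.4 fully open. It opens when the pack is pushed 5 to 8 mm farther in than its latched place, on the tab's end or front face (about 8 to 10 N; a hard stop at 9 mm), and then stays open
- ejector (a joint): spring plunger behind the pack, m: 0 as latched, -0.009 pushed fully in, 0.028 fully out. Once the catch is open and the push is taken away it drives the pack 28 mm out along the bay; the pack then stays level on floor and sill, some 22 mm of it still inside, until it is pulled
- cradle: black drop-in charging cradle, fixed, 92 x 59 x 56 mm. Origin on the table under the middle of the seat; -x is its open front, z up. Two cheeks along x (inner faces 43 mm apart, 8 mm thick, 56 mm high, from 54 mm in front of the origin to 38 mm behind) flank pack and tab, so the seated pack can be held only by its two ends, above the tab, fingers between the cheeks
- cradle_seat (a point): middle of the seat floor, 10 mm above the table; the pack's origin lies here when fully home, axes along the cradle's. The floor ends at a low lip at the front (31 mm from here, 4 mm above the floor; the tab passes over it) and at a stop at the back (31 mm from here, 12 mm above the floor)
- jar_cobalt: jar with a blue lid, 50 mm wide, 67 mm high, bystander; origin under its middle
- jar_maize: jar with a yellow lid, 50 mm wide, 67 mm high, bystander; origin under its middle
- stamp_0: dark wooden stamp, 28 mm wide, 54 mm high, bystander; origin under its middle
- bamboo_rib: flat bamboo rib, 40 x 105 x 8 mm, bystander; origin under its middle
- test_tile_0: half-glazed green test tile, 37 x 58 x 9 mm, bystander; origin under its middle
- pinch_pot_2: small cream bowl, 69 mm wide, 46 mm high, bystander; origin under its middle
Mind the look-alikes: they are no part of the job. What is shaped like the cradle but purple or turquoise is not meant.

How it is judged:
By the outcome, as a careful person would: the job done as asked, in the order asked, and still so for the second after the job is handed in, with the robot touching nothing.
It also fails if it takes over 64 s, if anything falls off the work surface, if the arm or the gripper's body presses on something with over 40 N, if the wrist force passes 120 N, or if a joint passes its speed limit or range.

## Working session

There is one attempt and no reset: what is moved stays moved. The work goes in short steps, each a Python script; the robot and the scene stay as the last script left them, time stands still between calls to the robot, and variables do not carry over. Pictures are saved under pics/ and viewed, at most 10 in all, crops included, and the job is handed in when it is done.

```bash
mkdir -p pics; cat > h.py <<'E'
import numpy as np, cv2
from scipy.spatial.transform import Rotation as R
from station import bot
def cam(n):
    m=bot.camera_model(n); p,d=bot.camera(n)
    np.savez(f'{n}.npz',p=p,d=d,K=m['camera_matrix'],t=m['xyz'],o=m['orientation'])
    return p,d
def load(n):
    z=np.load(f'{n}.npz'); return z['p'],z['d'],z['K'],z['t'],z['o']
def cloud(n):
    p,d,K,t,o=load(n); K=np.array(K); 
    v,u=np.mgrid[:d.shape[0],:d.shape[1]]
    c=np.stack([(u-K[0,2])/K[0,0]*d,(v-K[1,2])/K[1,1]*d,d],-1)
    o=np.array(o); r=R.from_rotvec(o) if o.shape==(3,) else (R.from_matrix(o) if o.shape==(3,3) else R.from_quat(o))
    w=c@r.as_matrix().T+t; w[d<=0]=np.nan; return p,w
def ori(yaw): # tool down, tool y (closing) along world angle yaw+90deg : tool x along yaw
    x=np.array([np.cos(yaw),np.sin(yaw),0]); z=np.array([0,0,-1.]); y=np.cross(z,x)
    return R.from_matrix(np.c_[x,y,z]).as_rotvec()
E
python3 - <<'E'
from h import *
for n in ('top','scene'):
    p,d=cam(n); cv2.imwrite(f'pics/{n}0.png',p[:,:,::-1]); m=bot.camera_model(n); print(n,m)
print(bot.current_clock(),bot.grasp_offset,bot.current_orientation())
E
```

```text
top {'camera_matrix': array([[369.70391771,   0.        , 320.66433259],
       [  0.        , 369.70391771, 201.51968418],
       [  0.        ,   0.        ,   1.        ]]), 'xyz': array([0.32327039, 0.0069244 , 1.27018643]), 'orientation': array([-2.15641995,  2.10822635, -0.18240482])}
scene {'camera_matrix': array([[488.11046317,   0.        , 310.67695291],
       [  0.        , 488.11046317, 207.60084058],
       [  0.        ,   0.        ,   1.        ]]), 'xyz': array([-0.37740357, -0.44567102,  0.75139296]), 'orientation': array([-1.89578877,  1.20683435, -0.62803835])}
0.1 0.0187 [-5.26446057e-01 -3.09666865e+00  1.93339348e-03]
```

View pics/top0.png

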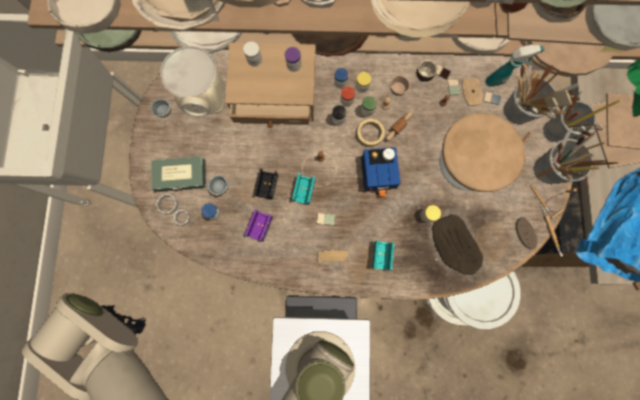

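View pics/scene0.png

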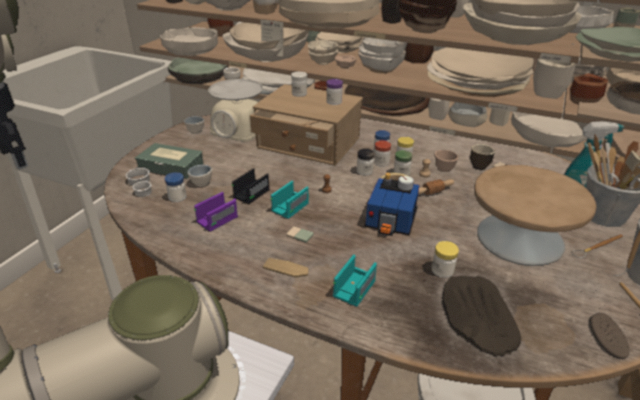

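The top view shows the blue compressor at (381,170) with its orange tab at (382,192). Cradle-shaped things: black (266,184), turquoise (303,188) and (383,255), purple (258,226). I choose the black one. Next I'll do a rough localisation, then close wrist views.

```bash
python3 - <<'E'
from h import *
p,w=cloud('top')
for n,(u,v) in dict(unitbody=(375,180),tab=(382,192),cradle=(266,184),turq=(303,188),jar=(210,211),table=(340,200),tile=(326,218),stamp=(320,156),maize=(433,213)).items(): print(n,w[v,u].round(3))
m=bot.camera_model('wrist'); print(m, bot.current_position(), bot.current_orientation())
c=R.from_rotvec(bot.current_orientation()).inv().apply(np.array(m['xyz'])-bot.current_position()); print('cam in tool',c)
def sub(u0,u1,v0,v1):
    return cv2.resize(p[v0:v1,u0:u1,::-1],None,fx=6,fy=6,interpolation=cv2.INTER_CUBIC)
cv2.imwrite('pics/crop.png',np.hstack([sub(235,300,155,220),sub(350,415,140,205)]))
E
```

```text
unitbody [ 0.604 -0.169  0.08 ]
tab [ 0.574 -0.199  0.033]
cradle [ 0.6    0.203 -0.001]
turq [0.587 0.072 0.007]
jar [0.491 0.372 0.067]
table [ 0.549 -0.058 -0.002]
tile [ 0.484 -0.011  0.007]
stamp [0.692 0.015 0.047]
maize [ 0.501 -0.361  0.065]
{'camera_matrix': array([[313.46604963,   0.        , 318.74016913],
       [  0.        , 313.46604963, 200.96806921],
       [  0.        ,   0.        ,   1.        ]]), 'xyz': array([0.12196319, 0.54065348, 0.3732841 ]), 'orientation': array([2.38114617, 1.69126352, 0.2207224 ])} [0.18162999 0.51888642 0.23076135] [-5.26446057e-01 -3.09666865e+00  1.93339348e-03]
cam in tool [ 0.06354775  0.00064214 -0.14250591]
```

View pics/crop.png

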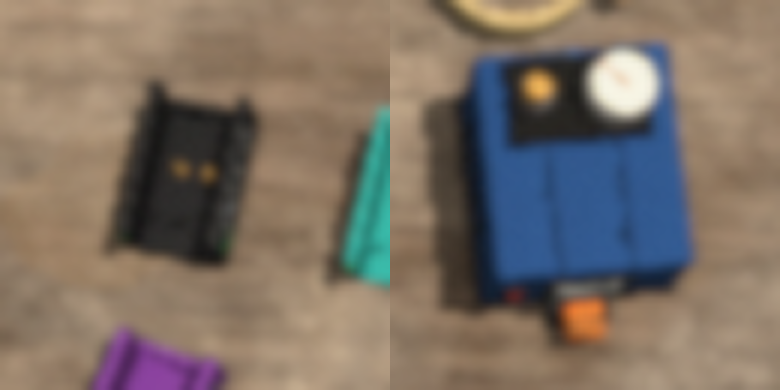

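The crop shows the black cradle, with its brass contacts at about (195,170), and the blue compressor with the tab towards the robot at (583,318). Now close views from the wrist.

```bash
python3 - <<'E'
from h import *
m=bot.camera_model('wrist'); Rt=R.from_rotvec(bot.current_orientation())
print('cam axes in tool',Rt.inv().apply(R.from_rotvec(m['orientation']).as_matrix().T).round(3))
bot.move_to([0.61,0.195,0.17],ori(np.pi)); bot.hold(0.2)
p,d=cam('wrist'); cv2.imwrite('pics/w1.png',p[:,:,::-1]); import shutil; shutil.copy('wrist.npz','w1.npz')
bot.move_to([0.58,-0.19,0.19],ori(np.pi)); bot.hold(0.2)
p,d=cam('wrist'); cv2.imwrite('pics/w2.png',p[:,:,::-1]); shutil.copy('wrist.npz','w2.npz')
print(bot.current_clock(),bot.current_joint_positions())
E
```

```text
cam axes in tool [[ 0.001  1.    -0.001]
 [-0.966  0.001 -0.258]
 [-0.258  0.001  0.966]]
3.9917 [-5.09029825e-01  5.16700685e-01  1.19014050e+00  3.17043742e-05
  1.43483173e+00 -2.08096356e+00]
```

View pics/w1.png

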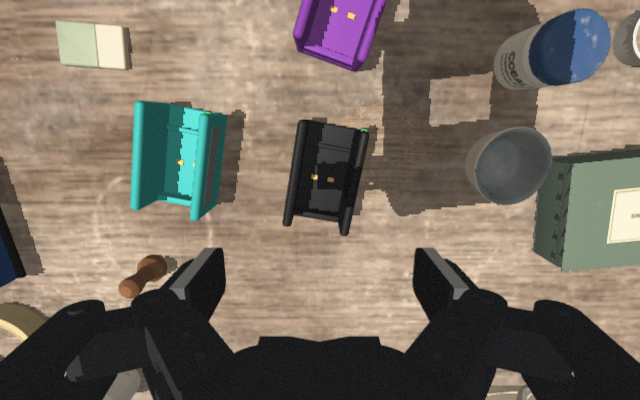

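View pics/w2.png

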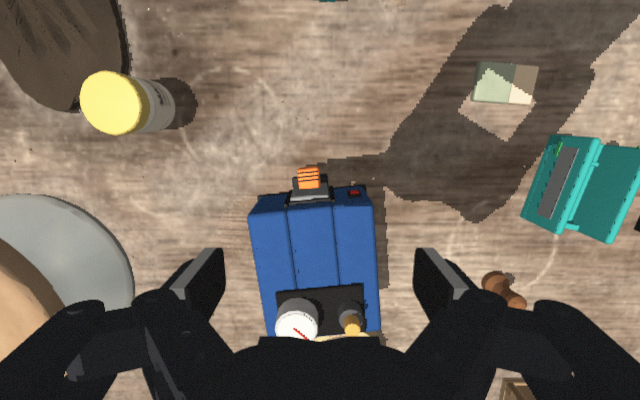

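The wrist view shows the black cradle with contacts at (313,177) and (331,180), ends near v≈125 and v≈222. In the second, the compressor front edge runs (250,200)–(372,187) with the tab at (308,178). Fit both poses from depth.

```bash
cat > fit.py <<'E'
from h import *
from scipy.ndimage import map_coordinates
p,w=cloud('w1')
z=w[...,2]; m=(np.abs(w[...,0]-0.6)<.09)&(np.abs(w[...,1]-0.195)<.062)
t=m&(z>.050)&(z<.062)
print('table z',np.nanmedian(z[150:250,245:275]),'cheek top z',np.median(z[t]),t.sum())
r=cv2.minAreaRect(w[t][:,:2].astype(np.float32)*1000); print('cradle rect',r, cv2.boxPoints(r).round(1).tolist())
box=cv2.boxPoints(r); e=box[1]-box[0]; f=box[2]-box[1]; l=e if np.hypot(*e)>np.hypot(*f) else f
if l[0]<0:l=-l
yaw=np.arctan2(l[1],l[0]); c=np.array(r[0])/1000; print('yaw',np.degrees(yaw))
u=np.array([np.cos(yaw),np.sin(yaw)]); v=np.array([-u[1],u[0]])
q=w[...,:2]-c; a=q@u; b=q@v
for s in np.arange(-.052,.053,.004):
    k=(np.abs(a-s)<.002)&(np.abs(b)<.014); print(round(s*1000), k.sum(), (np.nanpercentile(z[k],[10,50,90])*1000).round(1) if k.sum() else '')
print('cheek edges b', [ (np.nanpercentile(b[t&(b*g>0)],[1,99])*1000).round(1) for g in (-1,1)])
p,w=cloud('w2'); z=w[...,2]
t=(z>.068)&(z<.079)&(np.abs(w[...,1]+.19)<.09)&(w[...,0]>.5)&(p[...,2].astype(int)>p[...,0]+25)
r=cv2.minAreaRect(w[t][:,:2].astype(np.float32)*1000); print('unit top',np.median(z[t]),r,cv2.boxPoints(r).round(1).tolist())
o=(p[...,0]>180)&(p[...,2]<90)&(p[...,0].astype(int)-p[...,1]>60)&(w[...,2]<.06)&(np.abs(w[...,1]+.19)<.05)&(w[...,0]<.6)
P=w[o]; print('orange',o.sum(),np.nanpercentile(P,[2,50,98],axis=0).round(4).tolist())
k=o&(z>.022)&(z<.03); print(w[k].mean(0), cv2.minAreaRect(w[k][:,:2].astype(np.float32)*1000))
# front edge line of top
T=w[t]; ys=np.arange(T[:,1].min()+.008,T[:,1].max()-.008,.003); fr=[np.percentile(T[np.abs(T[:,1]-y)<.002][:,0],1) for y in ys]
g=np.polyfit(ys,fr,1); print('front line',g,np.degrees(np.arctan(-g[0])), 'y range',np.percentile(T[:,1],[1,99]))
E
python3 fit.py
```

```text
table z -0.00026085067547360064 cheek top z 0.055240525468777946 2066
cradle rect ((597.1890869140625, 200.1435546875), (59.11681365966797, 91.75586700439453), 80.06427764892578) [[546.9000244140625, 178.89999389648438], [637.2999877929688, 163.10000610351562], [647.5, 221.3000030517578], [557.0999755859375, 237.1999969482422]]
yaw -9.935713
-52 123 [-0.9 -0.   0.9]
-48 124 [-1.1 -0.2  0.8]
-44 134 [ 8.2  9.6 10.5]
-40 128 [ 8.8  9.8 10.7]
-36 127 [ 8.9  9.9 10.8]
-32 129 [ 8.8  9.7 10.7]
-28 135 [ 8.9 10.2 13.6]
-24 114 [10.1 13.5 14.5]
-20 123 [ 8.8  9.8 10.7]
-16 122 [ 9.   9.9 10.6]
-12 120 [ 8.9  9.8 10.6]
-8 2003 [262.4 267.3 270.2]
-4 479 [  9.7 261.1 269.9]
0 1006 [ 10.5 251.7 257.9]
4 5634 [245.4 254.8 261.3]
8 303 [  9.4 243.7 254.9]
12 111 [ 8.9  9.8 10.8]
16 109 [ 9.   9.8 10.5]
20 111 [ 8.8  9.8 10.6]
24 106 [ 8.9  9.7 10.7]
28 109 [ 9.   9.8 10.6]
32 110 [ 9.   9.8 10.7]
36 105 [ 8.9  9.8 10.8]
40 209 [10.  19.3 22.2]
44 77 [20.7 21.6 22.7]
48 0 
52 51 [-1.  -0.2  0.7]
cheek edges b [array([-29.4, -21.5]), array([21.4, 29.3])]
unit top 0.07466205914964974 ((655.3165893554688, -190.37667846679688), (129.26889038085938, 110.74981689453125), 6.147173881530762) [[585.0999755859375, -142.1999969482422], [597.0, -252.39999389648438], [725.5, -238.5], [713.5999755859375, -128.39999389648438]]
orange 242 [[0.5649, -0.21, 0.0259], [0.5729, -0.1983, 0.0278], [0.585, -0.1895, 0.0298]]
[ 0.57363384 -0.19898652  0.02782596] ((574.8762817382812, -199.52853393554688), (19.94820785522461, 21.064374923706055), 5.202296257019043)
front line [-0.0593508   0.58071271] 3.396565898029627 y range [-0.24711175 -0.13408906]
```

Cradle fits the given sizes: 59×92 mm, z 55, lip at −31 and stop at +31 from its origin (0.605,0.199), yaw −9.9°, open front towards the robot. Unit mouth is (0.591,−0.1975), yaw 6.1°; the tab at (0.575,−0.1995), z 0.027 matches. Now the push.

```bash
cat >> h.py <<'E'
UY=np.radians(6.1); UO=np.array([.591,-.1975]); CY=np.radians(-9.94); CO=np.array([.6051,.1988])
def up(s,l,z): # point in unit frame
    c,n=np.cos(UY),np.sin(UY); return np.array([UO[0]+s*c-l*n,UO[1]+s*n+l*c,z])
def us(p): return (np.asarray(p)[:2]-UO)@np.array([np.cos(UY),np.sin(UY)])
E
python3 - <<'E'
from h import *
bot.gripper_to(0.0,40)
o=ori(np.pi+UY)
bot.move_to(up(-.065,0,.10),o); bot.move_l(up(-.065,0,.018),rate=.12)
c=bot.move_l(up(-.02,0,.018),rate=.04,stop_force=3); s0=us(bot.current_position()); print('contact',c,s0,bot.current_wrist_force(),bot.current_clock())
if c and -.045<s0<-.028:
    c=bot.move_l(up(s0+.0075,0,.018),rate=.02,stop_force=30); print(c,us(bot.current_position()),bot.current_wrist_force())
    bot.hold(.2); print(bot.current_wrist_force())
    bot.move_l(up(-.09,0,.018),rate=.15); bot.move_l(up(-.09,0,.14),rate=.2); bot.gripper_to(.045)
    bot.move_to(up(-.044,0,.15),o); bot.hold(.1)
    p,d=cam('wrist'); cv2.imwrite('pics/w3.png',p[:,:,::-1]); 
    P,w=cloud('wrist'); z=w[...,2]
    m=(P[...,0]>180)&(P[...,2]<90)&(P[...,0].astype(int)-P[...,1]>60)&(z>.02)&(z<.032)
    r=cv2.minAreaRect(w[m][:,:2].astype(np.float32)*1000); print(m.sum(),r,us(np.array(r[0])/1000), w[m][:,2].mean())
print(bot.current_clock())
E
```

```text
contact True -0.03805972412279842 [-0.03518001 -0.69654333  0.1168076 ] 6.8083
False -0.03242301390759881 [-7.29978044 -1.28418634 -1.98178067]
[-6.82788245 -1.43720486 -2.78234407]
177 ((545.6842651367188, -203.9617919921875), (19.895252227783203, 18.55108642578125), 6.362755298614502) -0.04574581096605815 0.025429234091945266
9.8417
```

View pics/w3.png

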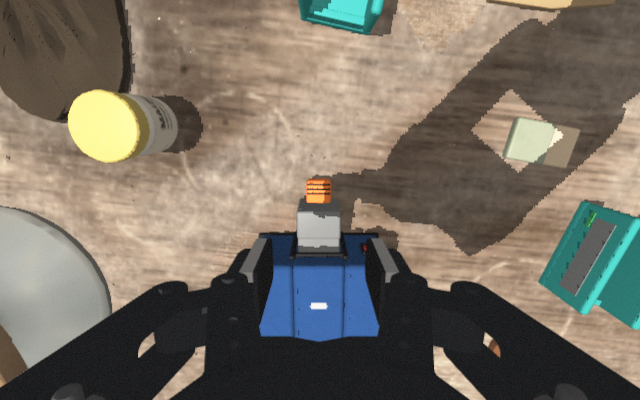

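The pack has sprung out: tab at (318,190) px, s≈−45 mm as expected. I'll grip the tab, pull it and stand it.

```bash
python3 - <<'E'
from h import *
L=-.0012
bot.move_l(up(-.045,L,.05),rate=.2); bot.move_l(up(-.045,L,.010),rate=.12)
bot.gripper_to(0.0,70); print('open',bot.current_opening(),bot.current_finger_force(),bot.current_wrist_force())
bot.move_l(up(-.125,L,.010),rate=.08); print('pulled',bot.current_opening(),bot.current_wrist_force())
bot.move_l(up(-.125,L,.022),rate=.1)
u=np.array([np.cos(UY),np.sin(UY)]); t=np.array([.505,-.10])-.038*u
bot.move_l([*t,.022],rate=.12); 
c=bot.move_l([*t,.0035],rate=.04,stop_force=5); print(c,bot.current_position(),bot.current_wrist_force())
bot.gripper_to(.045); bot.hold(.1)
bot.move_l([*t,.06],rate=.15)
bot.gripper_to(.085)
bot.move_to([.56,-.10,.18],ori(np.pi)); bot.hold(.1)
p,d=cam('wrist'); cv2.imwrite('pics/w4.png',p[:,:,::-1]); print(bot.current_clock())
P,w=cloud('wrist'); z=w[...,2]
m=(z>.038)&(z<.054)&(np.hypot(w[...,0]-.505,w[...,1]+.1)<.05); r=cv2.minAreaRect(w[m][:,:2].astype(np.float32)*1000); print('pack top',m.sum(),np.median(z[m]),r,cv2.boxPoints(r).tolist())
m=(P[...,0]>180)&(P[...,2]<90)&(P[...,0].astype(int)-P[...,1]>60)&(z>.012)&(z<.03)&(np.hypot(w[...,0]-.467,w[...,1]+.1)<.04)
r=cv2.minAreaRect(w[m][:,:2].astype(np.float32)*1000); print('tab',m.sum(),r,w[m][:,2].mean())
for rel in (np.pi/2,-np.pi/2):
  for nm,pos,y in (('pick',[.505,-.1,.1],UY),('place',[*CO,.1],CY)): print(nm,rel,bot.inverse_kinematics(pos,ori(y+rel)))
E
```

```text
open 0.03476571935023182 69.32116923155263 [-1.41830782 -0.75091014  6.2585895 ]
pulled 0.034324915153321756 [-0.14152009 -0.79712969 -2.65896722]
True [ 0.46660378 -0.10405414  0.00479798] [ 0.40943183 -0.47213309 -2.00549024]
16.2917
pack top 2145 0.045498398877201085 ((503.03076171875, -99.23594665527344), (55.97743225097656, 35.97474670410156), 8.253750801086426) [[472.7497253417969, -85.452880859375], [477.9141540527344, -121.05499267578125], [533.311767578125, -113.01901245117188], [528.1473388671875, -77.41690063476562]]
tab 190 ((464.9635009765625, -104.76473236083984), (17.307552337646484, 21.374813079833984), 8.36312484741211) 0.019553778855162456
pick 1.5707963267948966 [-4.25761834e-01  4.59544900e-01  1.59362768e+00 -4.44089210e-16
  1.08842008e+00 -5.32226919e-01]
place 1.5707963267948966 [ 1.31886768e-01  6.42220672e-01  1.23062545e+00 -8.88178420e-16
  1.26874653e+00  3.05372496e-01]
pick -1.5707963267948966 [-4.25761834e-01  4.59544900e-01  1.59362768e+00 -4.44089210e-16
  1.08842008e+00  2.60936574e+00]
place -1.5707963267948966 [ 1.31886768e-01  6.42220672e-01  1.23062545e+00 -4.44089210e-16
  1.26874653e+00 -2.83622016e+00]
```

View pics/w4.png

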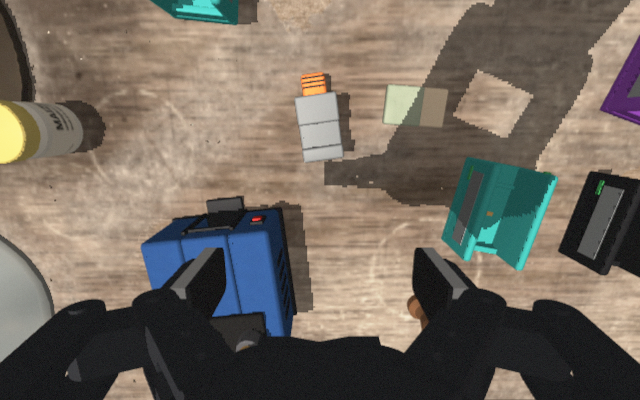

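The pack stands on the table at (320,125) px, tab (314,82), upright: top z 45.5 mm, yaw 8.3°. The tab grip read 34 mm, so the pads overlapped the body's front corners as well; I'll note that. Next I'll re-measure the pack from a turned wrist to check the camera bias, then take it by its ends.

```bash
python3 - <<'E'
from h import *
Y=np.radians(8.25); o=ori(Y+np.pi/2)
bot.move_to([.515,-.155,.18],o); bot.hold(.1)
cam('wrist'); P,w=cloud('wrist'); z=w[...,2]
m=(z>.038)&(z<.054)&(np.hypot(w[...,0]-.503,w[...,1]+.1)<.05); r=cv2.minAreaRect(w[m][:,:2].astype(np.float32)*1000); print('pack top',m.sum(),np.median(z[m]),r,cv2.boxPoints(r).tolist())
c=np.array(r[0])/1000
if np.hypot(*(c-[.503,-.0992]))<.006:
    t=(c+[.503,-.0992])/2; 
    bot.move_to([*t,.10],o); print(bot.move_l([*t,.019],rate=.12,stop_force=8), bot.current_position())
    bot.gripper_to(.0,60); print('grip',bot.current_opening(),bot.current_finger_force(),bot.current_wrist_force())
    bot.move_l([*t,.12],rate=.12); print(bot.current_opening(),bot.current_wrist_force(),bot.current_clock())
E
```

```text
pack top 2124 0.04544737011210351 ((503.21075439453125, -98.35599517822266), (56.04439163208008, 35.3756217956543), 8.424702644348145) [[472.8995056152344, -84.96456909179688], [478.0823669433594, -119.95846557617188], [533.52197265625, -111.74742126464844], [528.339111328125, -76.75352478027344]]
False [ 0.50369365 -0.09922234  0.0197969 ]
grip 0.05515499525359113 63.80940020084381 [-0.02437738  0.35706902  6.24664327]
0.05459813365032338 [-0.05648821 -0.14958239 -2.67349394] 20.3
```

```bash
python3 - <<'E'
from h import *
o=ori(CY+np.pi/2)
bot.move_to([*CO,.13],o); bot.hold(.1)
bot.move_l([*CO,.075],rate=.12)
c=bot.move_l([*CO,.026],rate=.035,stop_force=8); print(c,bot.current_position(),bot.current_wrist_force(),bot.current_opening(),bot.current_clock())
E
```

```text
True [0.60503061 0.19882879 0.02978683] [-0.96966128 -0.48077634  3.94595636] 0.05525008747656781 23.3833
```

It stopped exactly 10 mm above the pick height, so the pack is home. Release and check.

```bash
python3 - <<'E'
from h import *
bot.gripper_to(.08); bot.hold(.1)
bot.move_l([*CO,.15],rate=.12)
bot.move_to([.61,.195,.19],ori(np.pi)); bot.hold(.2)
p,d=cam('wrist'); cv2.imwrite('pics/w5.png',p[:,:,::-1])
P,w=cloud('wrist'); z=w[...,2]
q=w[...,:2]-CO; u=np.array([np.cos(CY),np.sin(CY)]); a=q@u; b=q@np.array([-u[1],u[0]])
m=(np.abs(a)<.035)&(np.abs(b)<.0205)&(z>.045)&(z<.065)
print(m.sum(),np.percentile(z[m],[5,50,95]),cv2.minAreaRect(np.c_[a[m],b[m]].astype(np.float32)*1000),bot.current_clock())
E
```

```text
2389 [0.04699946 0.05505135 0.05671093] ((1.047861099243164, 0.22139930725097656), (56.132747650146484, 35.94019317626953), 0.25522279739379883) 26.8083
```

View pics/w5.png

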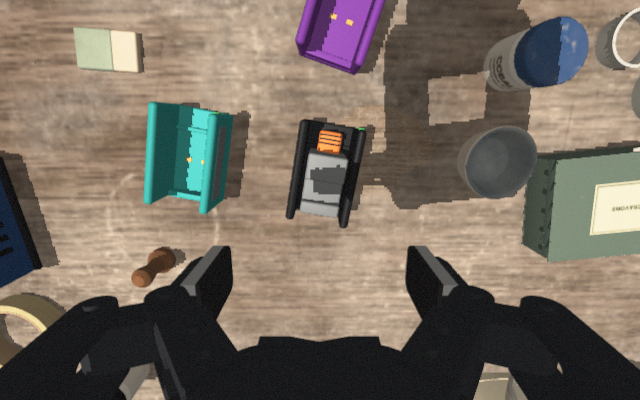

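The pack sits in the black cradle at (327,175) px, with the tab at (329,140) towards the open front. Its top is at z≈0.056, it is centred within about 1 mm, and the robot is clear.

```bash
python3 -c "
from station import bot
print(bot.close_job())"
```

```text
the job is handed in; nothing more can be done
None
```

The job is handed in at about 27 s: the pack was released, pulled free, stood on the table, retaken by its two ends and seated fully home in the black cradle, tab to the open front; one departure is that in the pull the pads closed on the pack's front corners beside the tab (34 mm grip against a 22 mm tab), so it was not pulled by the tab itself.

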